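Slide the serving board under the riser shelf and pin it

TASK

Slide the wooden serving board, hole end last, along the guide strip under the little riser shelf: ease it past the soft buffer until it is fully home against the firm stop, without ramming it. Then press the headed pin straight down, right to its seat, so that it locks the board through its hole. Do not knock over or shift the two jars on the shelf, and leave the other things on the worktop where they are.

Things in the scene. Friction and masses are not known exactly. Their poses are not given: they have to be found in the camera images.
- board: Loose wooden serving board, 160 long (its x) x 120 wide (its y) x 22 mm high, 0.25 to 0.5 kg, flat on the worktop, too wide to grasp. Origin: centre of its underside; x toward the end that goes in first, z up. Slab 14 mm thick (z 8 to 22) on two runners (26 wide, 8 high, 150 long, along x), whose inner faces are 43 mm apart to straddle the guide strip.
- board_hole (a point): Middle of the 15 mm hole through the board, on its top face, at board x = -50 mm, y = 0, that is 30 mm from the rear edge; axes as the board's.
- dock: Fixed riser shelf with guide. Origin on the worktop under the pin axis; x is the direction in which the board goes in, z up. Flat guide strip on the worktop from x = -12 to 135 mm, 40 wide, 5 high, with a nose that tapers to 14 mm width at x = -47. Home: board origin at dock x = 50, y = 0, axes parallel.
- dock_roof (a point): Middle of the shelf roof's upper face, at dock x = 98 mm, z = 69; the roof is 120 (x) x 172 (y) x 14 mm, clear height 55 below it, side walls 140 mm apart inside. A fork arm (36 wide, z 28 to 38) juts from under the roof out over the strip to dock x = -16 and carries the pin.
- dock_stop (a point): Middle of the line of the two firm stops under the roof, at dock x = 130 mm, where the board's leading edge ends. Before it a soft sliding buffer is met 10 to 35 mm short of home: it yields with a steady drag of about 5 N (more if pushed fast) and does not spring back; it is not the stop. Pushing the board with over 30 N counts as ramming.
- dock_seat (a point): Point on the pin axis at z = 22 mm, where the middle of the board's hole must come; axes as the dock's.
- pin (a joint): Travel of the captive steel headed pin in the fork arm, m: 0 up, 0.026 fully seated. It slides down against about 3 N of friction and stays where it is left. Shaft 10 mm with a tapered tip, head 30 mm across and 14 mm high. While it is up its tip is 3 mm or more above the board's top.
- pin_top (a point): Centre of the top face of the pin's head: 76 to 78 mm above the worktop when up, 52 mm when seated.
- spice_tall: Bystander: spice jar, 45 mm across, 108 mm high, loose on the shelf roof; origin at its underside.
- spice_short: Bystander: spice jar, 44 mm across, 98 mm high, loose on the shelf roof; origin at its underside.
- tape_roll: Bystander: roll of masking tape, 79 mm across, 19 mm high, lying beside the shelf on the robot's side.
- lemon: Bystander: lemon, 78 mm long, at the back.
- garlic: Bystander: garlic bulb, 60 mm, at the back.
- marker: Bystander: marker pen, 135 mm long, on the drainer to the right of the shelf.

How it is judged:
By the outcome, as a careful person would: the job done as asked, in the order asked, and still so for the second after the job is handed in, with the robot touching nothing.
It also fails if it takes over 72 s, if anything falls off the work surface, if the arm or the gripper's body presses on something with over 40 N, if the wrist force passes 120 N, or if a joint passes its speed limit or range.

ROBOT

A 6-joint arm with a two-finger parallel gripper is mounted at the origin on a cart in front of the work surface, level with it; the furniture and walls round the work are solid. World frame = base frame: x ahead of the robot, y to its left, z up, the work surface at z = 0. Lengths are in m, angles in rad, forces in N, time in s.
With the tool pointing down it reaches from about 0.375 to 0.9 m from the base axis. Payload 3.1 kg.
Tool frame: the origin (TCP) lies midway between the tips of the shut fingers; the grasp point (between the pads) lies 19 mm behind it; z points along the fingers, y is the line along which they close (so a half turn about z gives the same grasp; the last joint's range is limited). The gripper opens to 85 mm and grips with 20 to 120 N. Pads are 22 mm wide; open, the fingers measure 114 mm over their backs; the gripper's body (76 mm by 85 mm) begins 54 mm behind the grasp point. The pads swing forward as they close: fully open they stand 13 mm farther back than shut.
Start: joints at [-1.411, 0.527, 1.433, -0, 1.181, -0.178], TCP at [0.207, -0.59, 0.231] pointing down, gripper open.
Joint ranges: [-3.08, 3.08], [-0.75, 2.2], [0.22, 2.44], [-1.43, 4.57], [0, 2.65], [-2.85, 2.85]. Speed limits (rad/s): [2.79, 2.79, 3.14, 3.14, 3.14, 3.14].

INTERFACE

Orientations are given as a unit quaternion [x, y, z, w].
In Python, from station import manip gives the robot as it stands.
- The arm moves only by the tool drive_tool, never from a script. Its argument "motion" is a list that holds one entry, the list of rows, each a list of 5 numbers: the finger opening in mm, from 0 to 85.4, then the shift along the tool's x, y, z in units of 30 mm (1.0 is 30 mm), then the turn about the tool's z in units of 8 degrees (1.0 is 8 degrees). In form: [[[fingers, x, y, z, yaw], ...]]. A call has 1 to 10 rows; each row is the pose to reach, as a shift and turn from the pose commanded when the call began, along the tool's axes at that moment; what a row does not reach only later rows make up. A row lasts 1/10 s, in which the tool goes at most 50 mm and 8.59 degrees, less where a joint would pass 70% of its speed; a pose out of reach is approached as far as the arm can. A call with a gripper value outside its range is refused whole. The fingers move at their own pace and stop on an object; "squeeze" is the grip in N (left out, the last holds). Time passes only in rows, so rows that repeat a pose let the fingers close. It gives the time, the measured TCP pose, the force, the opening and the grip force at its end, in the units of the state.
- manip.sense(): the state, without advancing time (a new reading comes with each control period).
- manip.snapshot(name): name is "scene" or "top"; returns the picture (480x640x3 uint8, red, green, blue); there is no depth.
- manip.camera_model(name): a dict with "fov_y" (degrees; the focal length in pixels is half the picture's height over the tangent of half this angle, whatever the lens; pixels are square), "cx", "cy" (the principal point, pixels), "origin" and "orientation" of the camera in the world. Camera axes: x right, y up, looking along -z (the intrinsics and any distortion apply to the point x, -y, -z); pixel columns grow to the right and rows downward; lengths in m; the calibration is good to about 2 mm. A picture is of the moment at which its call begins. camera_model takes no time and is no camera call.
- manip.sign_off(): hands the job in; it is judged then, once.
The state is a dict: "t": time; "q": joint angles; "qd": joint speeds; "tau": joint torques, N m; "tcp_pos": TCP position; "tool_rot": TCP orientation; "force": force on the tool from outside, world axes, zero at the start; "ft_torque": the same for the moment, N m; "finger_gap": opening from 0.0 (shut) to 1.0 (fully open); "gripper_force": force on a finger pad.
Only numpy, scipy, OpenCV 4.12 (cv2) and the standard library are available. Lean on these libraries where they do the work, as an engineer would, in place of code of your own. Each camera call takes 0.05 s, during which the arm holds its last target. There are 200 camera calls.

## Working session

There is one attempt and no reset: what is moved stays moved. The work goes in short steps, Python scripts to look and compute and a tool call to move; the robot and the scene stay as the last step left them, time stands still between calls to the robot, and variables do not carry over. Pictures are saved under pics/ and viewed, at most 10 in all, crops included, and the job is handed in when it is done.

Besides the shell and the picture viewer there is one more tool, called after "Request:" by a JSON object that holds its "fn" and its "kwargs", one argument or row to a line. drive_tool: Moves the arm, as the interface text tells. Its arguments: {"type":"object","properties":{"motion":{"type":"array","items":{"type":"array","items":{"type":"array","items":{"type":"number"}}}},"squeeze":{"type":"number"}},"required":["motion"]}

```bash
mkdir -p pics; python3 - <<'E'
from station import manip
import cv2
for n in("scene","top"):
    cv2.imwrite(f"pics/{n}0.png",manip.snapshot(n)[:,:,::-1]); print(n,manip.camera_model(n))
s=manip.sense(); print(s)
E
```

```text
scene {'fov_y': 52.18246890513611, 'cx': 320.6492835594288, 'cy': 237.76595424913663, 'origin': array([-0.00075525,  0.64801618,  0.58982644]), 'orientation': array([-0.17815329,  0.45919978,  0.81366621, -0.30877866])}
top {'fov_y': 52.11930356690876, 'cx': 328.43740836959665, 'cy': 229.61517229002547, 'origin': array([0.5337035 , 0.04062981, 1.09881189]), 'orientation': array([ 0.00564726, -0.01782937, -0.70601691,  0.70794798])}
{'t': 0.1, 'q': array([-1.41150199e+00,  5.28405533e-01,  1.43377025e+00, -3.60507430e-05,
        1.18145758e+00, -1.78489148e-01]), 'qd': array([ 2.33343798e-03, -5.74559097e-04, -4.85452173e-03,  7.94723423e-05,
       -1.03510792e-03, -2.57917958e-03]), 'tau': array([-9.04449644e-05, -4.43304241e+01, -1.78586823e+01, -1.94214208e-04,
        3.87554450e-03,  6.12571199e-06]), 'tcp_pos': array([ 0.20704116, -0.58901091,  0.23041289]), 'tool_rot': array([ 9.85769993e-01,  1.68096636e-01, -6.87602559e-06, -1.02046406e-03]), 'force': array([ 0.04088744, -0.38348945, -0.7149734 ]), 'ft_torque': array([0.04057091, 0.03950033, 0.03488591]), 'gripper_force': 0.0, 'finger_gap': 0.9988060639479059}
```

View pics/scene0.png

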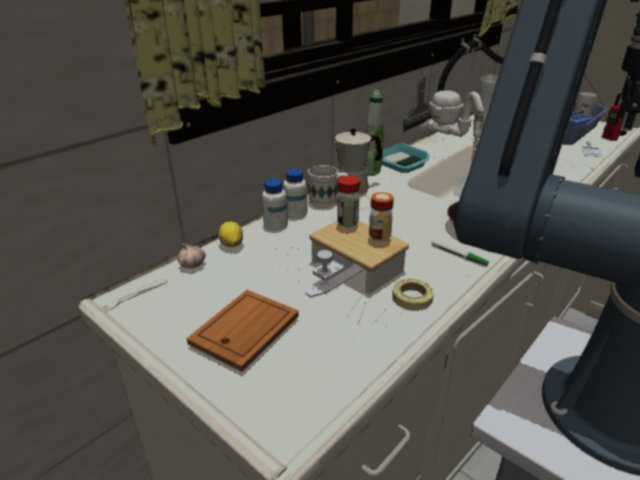

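View pics/top0.png

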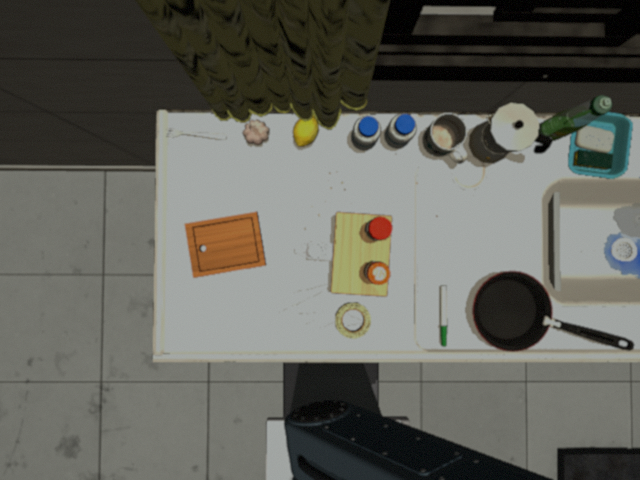

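The scene view shows the board (~245,328), hole end at the lower left, and the dock at (345,265) with the pin at (323,262). In the top view the board is at (226,244) with its hole at (203,248), the roof is at (362,253) and the pin is near (318,250). Next I'll take an enlarged crop to measure from.

```bash
cat > h.py <<'E'
import numpy as np, cv2
from scipy.spatial.transform import Rotation as R
from station import manip
def cam(n):
    c=manip.camera_model(n); f=240/np.tan(np.radians(c['fov_y']/2)); return c,f,R.from_quat(c['orientation']).as_matrix()
def ray(n,u,v,z):
    c,f,M=cam(n); d=M@np.array([(u-c['cx'])/f,-(v-c['cy'])/f,-1]); o=c['origin']; return o+d*(z-o[2])/d[2]
def proj(n,P):
    c,f,M=cam(n); p=(np.atleast_2d(P)-c['origin'])@M; return np.c_[c['cx']+f*p[:,0]/-p[:,2],c['cy']-f*p[:,1]/-p[:,2]]
E
python3 - <<'E'
from h import *
im=cv2.imread('pics/top0.png'); hsv=cv2.cvtColor(im,cv2.COLOR_BGR2HSV)
def blob(lo,hi,box):
    m=cv2.inRange(hsv,lo,hi); k=np.zeros_like(m); x0,x1,y0,y1=box; k[y0:y1,x0:x1]=m[y0:y1,x0:x1]
    k=cv2.morphologyEx(k,cv2.MORPH_CLOSE,np.ones((5,5)))
    c=max(cv2.findContours(k,0,2)[0],key=cv2.contourArea); return c
for lo,hi,box,z in [((3,90,60),(18,255,255),(175,280,200,290),.022),((19,60,80),(32,200,255),(325,400,205,305),.069)]:
    r=cv2.minAreaRect(blob(lo,hi,box)); b=cv2.boxPoints(r); W=np.array([ray('top',u,v,z) for u,v in b])
    print(r,b.round(1).tolist()); print(W.round(4).tolist(),W.mean(0).round(4),[round(np.linalg.norm(W[i]-W[i-1]),4) for i in range(4)],[np.degrees(np.arctan2(*(W[i]-W[i-1])[[1,0]])).round(2) for i in range(4)])
print('hole',ray('top',203,248,.022))
c=im[200:340,175:405]; c=cv2.resize(c,None,fx=3.4,fy=3.4,interpolation=cv2.INTER_CUBIC); cv2.imwrite('pics/c1.png',c)
s=cv2.imread('pics/scene0.png')[170:375,180:450]; cv2.imwrite('pics/c2.png',cv2.resize(s,None,fx=2.9,fy=2.9,interpolation=cv2.INTER_CUBIC))
E
```

```text
((224.79730224609375, 244.28378295898438), (54.08726501464844, 73.15754699707031), 80.53767395019531) [[184.3000030517578, 223.60000610351562], [256.3999938964844, 211.60000610351562], [265.29998779296875, 264.8999938964844], [193.1999969482422, 277.0]]
[[0.5817, 0.3373, 0.022], [0.6086, 0.1801, 0.022], [0.4918, 0.1599, 0.022], [0.4654, 0.3166, 0.022]] [0.5369 0.2485 0.022 ] [np.float64(0.1181), np.float64(0.1594), np.float64(0.1185), np.float64(0.1589)] [np.float64(10.09), np.float64(-80.28), np.float64(-170.16), np.float64(99.57)]
((360.57781982421875, 253.7548828125), (57.138511657714844, 81.1541519165039), 3.5763344764709473) [[329.5, 292.5], [334.6000061035156, 211.5], [391.6000061035156, 215.0], [386.6000061035156, 296.0]]
[[0.4364, 0.0203, 0.069], [0.6061, 0.0101, 0.069], [0.5991, -0.1101, 0.069], [0.4291, -0.0992, 0.069]] [ 0.5177 -0.0447  0.069 ] [np.float64(0.1197), np.float64(0.17), np.float64(0.1204), np.float64(0.1703)] [np.float64(86.48), np.float64(-3.45), np.float64(-93.37), np.float64(176.32)]
hole [0.52851087 0.29592396 0.022     ]
```

View pics/c1.png

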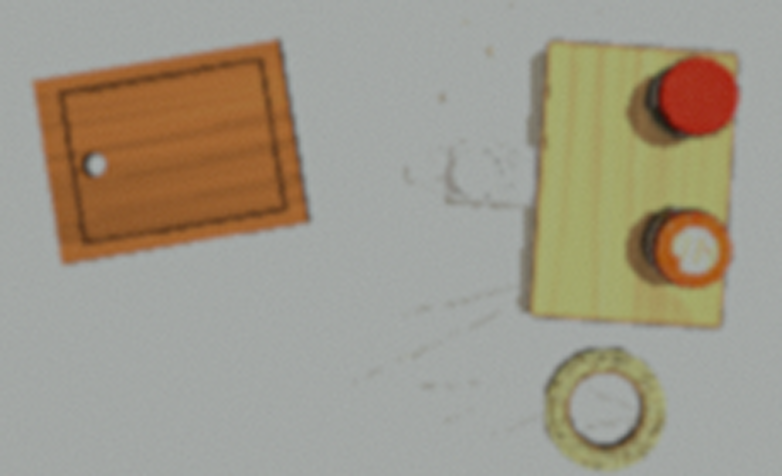

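View pics/c2.png

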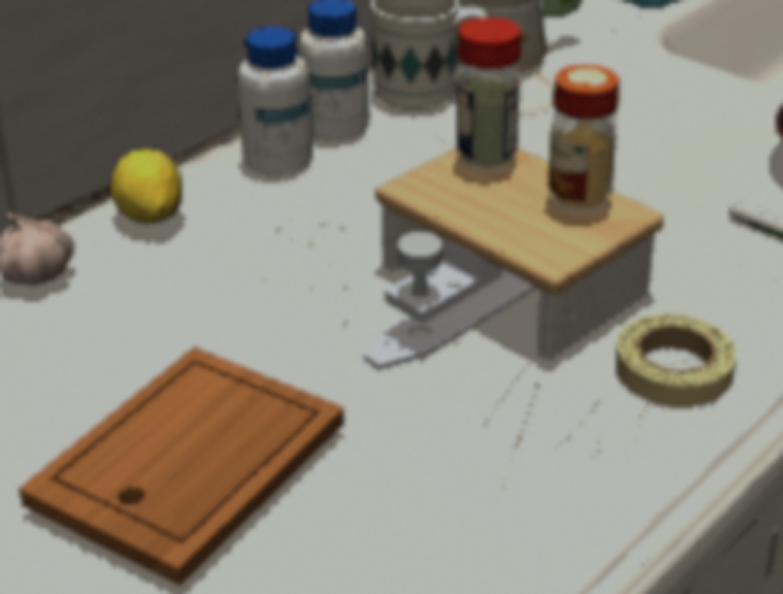

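The crops show the pin head top at c2 (420,243), which is full-frame (325,254). The strip nose points at the board, and the board is nearly on the dock axis but turned about 13°. A line pusher squared to the dock should straighten it by touching the rear corner that trails first. I'll check the dock pose with the pin and then plan the moves.

```bash
cat >> h.py <<'E'
TH=np.radians(-93.5); ROOF=np.array([.5177,-.0447])
EX=np.array([np.cos(TH),np.sin(TH)]); EY=np.array([-EX[1],EX[0]]); O=ROOF-.098*EX
def D(x,y): return O+EX*x+EY*y      # dock -> world
def toD(p): d=np.asarray(p)[:2]-O; return np.array([d@EX,d@EY])
def shift(p,ya=-3.5,cur=None):     # world target -> drive units
    s=manip.sense(); M=R.from_quat(s['tool_rot']).as_matrix(); c=s['tcp_pos'] if cur is None else cur
    a=np.degrees(np.arctan2(M[1,1],M[0,1])); return ((M.T@(np.array(p)-c))/.03).round(3), round(-(ya-a)/8,3)
E
python3 - <<'E'
from h import *
from scipy.optimize import least_squares
print('O',O, 'proj pin', proj('scene',[*O,.077]),proj('top',[*O,.077]))
for n,u,v in(('scene',324.8,253.8),('top',316.8,250)):print(n,ray(n,u,v,.077))
print('roof corners scene',proj('scene',[[*D(.038,-.086),.069],[*D(.038,.086),.069],[*D(.158,-.086),.069]]).round(1))
print('board corners scene',proj('scene',[[.5817,.3373,.022],[.6086,.1801,.022],[.4918,.1599,.022],[.4654,.3166,.022]]).round(1))
print('board',toD([.5369,.2485]),'corner',toD([.5817,.3373]),'hole',toD([.5285,.2959]))
for p in([.40,-.25,.26],[*D(-.34,0),.26],[*D(-.34,0),.06],[*D(-.31,0),.004]): print(p,*shift(p))
E
```

```text
O [0.52368276 0.05311721] proj pin [[324.99357527 254.04548782]] [[313.93505744 250.71323105]]
scene [0.52453861 0.05270905 0.077     ]
top [0.52517837 0.04716602 0.077     ]
roof corners scene [[371.9 267.3]
 [308.6 234.5]
 [410.3 243.4]]
board corners scene [[187.6 338.2]
 [248.1 289.4]
 [299.3 310.1]
 [242.2 365.2]]
board [-0.19582525  0.00126476] corner [-0.2871946   0.04056008] hole [-0.24262404 -0.01001328]
[0.4, -0.25, 0.26] [ 9.814 -8.532 -0.966] -8.393
[np.float64(0.5444392603162673), np.float64(0.3924830417087778), 0.26] [ 21.454 -27.142  -0.924] -8.393
[np.float64(0.5444392603162673), np.float64(0.3924830417087778), 0.06] [ 21.452 -27.129   5.742] -8.393
[np.float64(0.5426078041302216), np.float64(0.36253899775612175), 0.004] [ 21.063 -26.204   7.607] -8.393
```

Request:
{"fn": "drive_tool", "kwargs": {
  "motion": [
    [[70,0.6,-0.5,-0.4,-0.4],[70,1.6,-1.4,-0.8,-1.3],[70,2.8,-2.4,-1,-2.3],[70,4,-3.5,-1,-3.3],[70,5.2,-4.5,-1,-4.3],[70,6.4,-5.6,-1,-5.3],[70,7.6,-6.6,-1,-6.3],[70,8.8,-7.8,-1,-7.3],[70,9.8,-9,-1,-8.1],[70,10.8,-10.2,-1,-8.4]]
  ]
}}

```text
t: 1.1
tcp_pos: [0.4117, -0.1915, 0.2611]
tool_rot: [0.727, 0.687, 0.0, -0.0]
force: [-0.1, -0.7, -0.1]
finger_gap: 0.818
gripper_force: 0.0
```

```bash
python3 - <<'E'
from h import *
s=manip.sense();print(s['t'],s['tcp_pos'],s['force'],s['finger_gap'])
for p in([*D(-.34,0),.26],[*D(-.34,0),.06]): print(*shift(p))
E
```

```text
1.1 [ 0.41169481 -0.19148212  0.26113246] [-0.10990611 -0.70740695 -0.09595282] 0.8183478826879391
[19.687  3.301  0.045] 0.027
[19.685  3.303  6.711] 0.027
```

Request:
{"fn": "drive_tool", "kwargs": {
  "motion": [
    [[70,1.5,0.2,0,0],[70,3,0.5,0,0],[70,4.5,0.7,0,0],[70,6,1,0,0],[70,7.5,1.2,0,0],[70,9,1.5,0,0],[70,10.5,1.7,0,0],[70,12,2,0,0],[70,13.5,2.2,0,0],[70,15,2.5,0,0]]
  ]
}}

```text
t: 2.1
tcp_pos: [0.5128, 0.253, 0.2609]
tool_rot: [0.728, 0.686, -0.001, -0.0]
force: [1.7, -1.2, -0.0]
finger_gap: 0.823
gripper_force: 0.0
```

Request:
{"fn": "drive_tool", "kwargs": {
  "motion": [
    [[70,1.5,0.2,0,0],[70,2.8,0.5,0,0],[70,3.8,0.7,0,0],[70,4.4,0.8,0,0],[70,4.6,0.8,0.8,0],[70,4.6,0.8,2.2,0],[70,4.6,0.8,3.6,0],[70,4.6,0.8,5,0],[70,4.6,0.8,6,0],[70,4.6,0.8,6,0]]
  ]
}}

```text
t: 3.1
tcp_pos: [0.5416, 0.3854, 0.0756]
tool_rot: [0.728, 0.686, -0.006, -0.002]
force: [-0.1, -0.4, -0.1]
finger_gap: 0.815
gripper_force: 0.0
```

```bash
python3 - <<'E'
from h import *
s=manip.sense();print(s['t'],s['tcp_pos'],s['force'],s['finger_gap'],toD(s['tcp_pos']))
for p in([*D(-.335,0),.005],[*D(-.31,0),.005]): print(*shift(p))
im=manip.snapshot('scene')[:,:,::-1][200:400,120:390]; cv2.imwrite('pics/c3.png',cv2.resize(im,None,fx=2.9,fy=2.9,interpolation=cv2.INTER_CUBIC))
E
```

```text
3.1 [0.5415743  0.38537522 0.07562921] [-0.08978158 -0.42666301 -0.07732983] 0.8147464026163821 [-0.33273053 -0.0024257 ]
[0.09  0.106 2.353] 0.006
[-0.744  0.105  2.358] 0.006
```

View pics/c3.png

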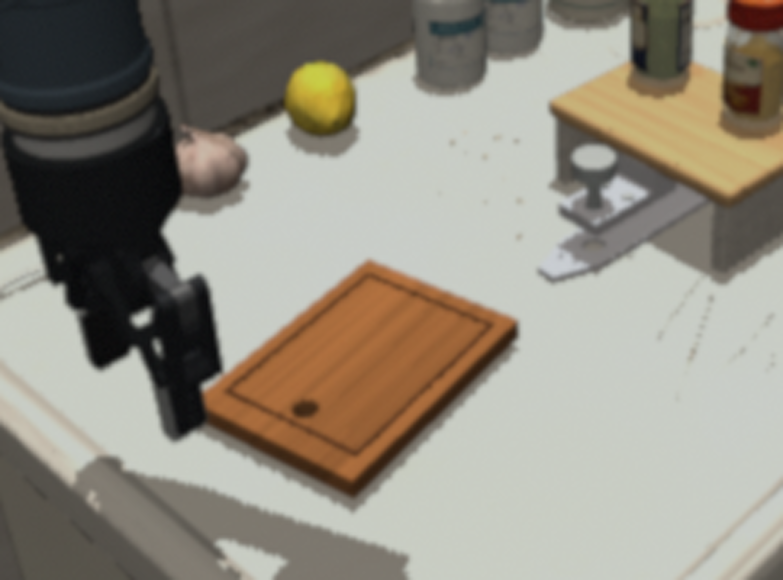

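Gripper is behind the board at c3 (150,370), with the open fingers beside the trailing corner at (207,400). Lowering it now, then starting the push.

Request:
{"fn": "drive_tool", "kwargs": {
  "motion": [
    [[70,0,0.1,0.8,0],[70,0,0.1,1.7,0],[70,0,0.1,2.2,0],[70,0,0.1,2.3,0],[70,-0.3,0.1,2.3,0],[70,-0.7,0.1,2.3,0],[70,-1,0.1,2.3,0],[70,-1.2,0.1,2.3,0],[70,-1.4,0.1,2.3,0],[70,-1.6,0.1,2.3,0]]
  ]
}}

```text
t: 4.15
tcp_pos: [0.547, 0.3396, 0.0132]
tool_rot: [0.728, 0.685, 0.002, 0.0]
force: [0.1, 3.0, 1.4]
finger_gap: 0.819
gripper_force: 1.4
```

Request:
{"fn": "drive_tool", "kwargs": {
  "motion": [
    [[70,-0.2,0,0,0],[70,-0.4,0,0,0],[70,-0.6,0,0,0],[70,-0.8,0,0,0],[70,-1,0,0,0],[70,-1.2,0,0,0],[70,-1.4,0,0,0],[70,-1.6,0,0,0],[70,-1.7,0,0,0],[70,-1.7,0,0,0]]
  ]
}}

```text
t: 5.15
tcp_pos: [0.5425, 0.2878, 0.0126]
tool_rot: [0.728, 0.685, -0.0, -0.0]
force: [1.4, 3.3, 5.4]
finger_gap: 0.823
gripper_force: 3.1
```

```bash
cat >> h.py <<'E'
def board(im,z=.022,box=(170,345,195,300)):
    hsv=cv2.cvtColor(im,cv2.COLOR_BGR2HSV); m=cv2.inRange(hsv,(3,90,60),(18,255,255)); k=np.zeros_like(m); x0,x1,y0,y1=box; k[y0:y1,x0:x1]=m[y0:y1,x0:x1]
    k=cv2.morphologyEx(k,cv2.MORPH_CLOSE,np.ones((5,5))); c=max(cv2.findContours(k,0,2)[0],key=cv2.contourArea)
    W=np.array([ray('top',u,v,z) for u,v in cv2.boxPoints(cv2.minAreaRect(c))]); e=[W[i]-W[i-1] for i in range(4)]; e=max(e,key=np.linalg.norm)
    d=np.array([toD(w) for w in W]); return d.mean(0).round(4), d.round(4).tolist(), ((np.degrees(np.arctan2(e[1],e[0]))+93.5+90)%180-90).round(2)
E
python3 - <<'E'
from h import *
s=manip.sense();print(s['t'],s['tcp_pos'],s['force'],s['finger_gap'],toD(s['tcp_pos']))
im=manip.snapshot('top')[:,:,::-1]; print(board(im))
cv2.imwrite('pics/c4.png',cv2.resize(im[180:340,155:405],None,fx=3.1,fy=3.1,interpolation=cv2.INTER_CUBIC))
E
```

```text
5.15 [0.54248011 0.28784496 0.0126058 ] [1.43834421 3.32624149 5.40907874] 0.8228265725475727 [-0.23543749  0.00443251]
(array([-0.146 , -0.0184]), [[-0.2256, -0.0787], [-0.2281, 0.04], [-0.0661, 0.0421], [-0.0643, -0.077]], np.float64(0.73))
```

View pics/c4.png

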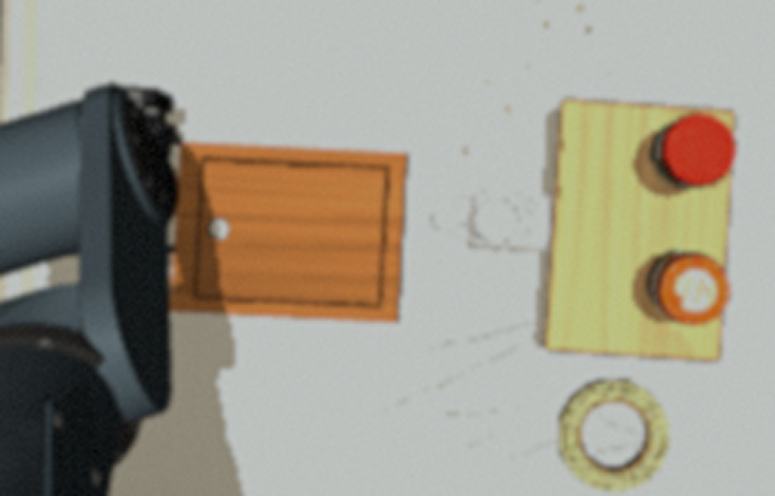

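The board is now square (0.7°) but sits 18 mm toward the robot: its centre is at dock (-146,-18) and the hole shows at c4 (219,228). I'll nudge its long side back onto the axis with both fingers.

```bash
python3 - <<'E'
from h import *
for p in([*D(-.146,-.115),.083],[*D(-.146,-.115),.003]): print(p,*shift(p,86.5))
E
```

```text
[np.float64(0.41781034182799043), np.float64(0.20586547286144408), 0.083] [-2.981 -3.982 -2.344] -11.249
[np.float64(0.41781034182799043), np.float64(0.20586547286144408), 0.003] [-2.981 -3.981  0.323] -11.249
```

Request:
{"fn": "drive_tool", "kwargs": {
  "motion": [
    [[70,0.3,0,0,0],[70,0.6,0,-0.7,0],[70,0.6,0,-2,0],[70,0.3,-0.7,-2.4,-1],[70,-0.2,-1.5,-2.4,-2],[70,-0.7,-2.3,-2.4,-3],[70,-1.2,-3,-2.4,-4],[70,-1.8,-3.7,-2.4,-5],[70,-2.4,-4,-2.4,-6],[70,-3,-4,-2.4,-7]]
  ]
}}

```text
t: 6.2
tcp_pos: [0.4121, 0.2043, 0.0833]
tool_rot: [0.318, 0.948, -0.003, -0.004]
force: [0.7, 0.6, 0.6]
finger_gap: 0.82
gripper_force: 0.0
```

Request:
{"fn": "drive_tool", "kwargs": {
  "motion": [
    [[70,0,0,0,-1],[70,0,0,0,-2],[70,0,0,0,-3],[70,0,0,0.4,-4],[70,0,0,1,-4.25],[70,0,0,1.8,-4.25],[70,0,0,2.4,-4.25],[70,0,0,2.65,-4.25],[70,0,0,2.65,-4.25],[70,0,0,2.65,-4.25]]
  ]
}}

```text
t: 7.2
tcp_pos: [0.4168, 0.2056, 0.0048]
tool_rot: [0.03, 1.0, -0.0, -0.001]
force: [0.1, 0.0, -0.2]
finger_gap: 0.818
gripper_force: 0.0
```

```bash
python3 - <<'E'
from h import *
s=manip.sense();print(s['t'],s['tcp_pos'],s['force'],s['finger_gap'],toD(s['tcp_pos']))
for p in([*D(-.146,-.089),.003],[*D(-.146,-.071),.003]): print(p,*shift(p,86.5))
im=manip.snapshot('top')[:,:,::-1]; print(board(im))
E
```

```text
7.2 [0.41678176 0.20557204 0.00484249] [ 0.07049133  0.04260613 -0.17970262] 0.818196720776136 [-0.14564432 -0.11600875]
[np.float64(0.443761846586959), np.float64(0.20427821083353778), 0.003] [-0.9    0.011  0.06 ] 0.007
[np.float64(0.46172827295855257), np.float64(0.20317933712191036), 0.003] [-1.5    0.01   0.059] 0.007
(array([-0.1447, -0.0182]), [[-0.2231, -0.0783], [-0.2253, 0.0403], [-0.0661, 0.0421], [-0.0644, -0.0768]], np.float64(0.66))
```

Request:
{"fn": "drive_tool", "kwargs": {
  "motion": [
    [[70,-0.3,0,0,0],[70,-0.6,0,0,0],[70,-0.8,0,0,0],[70,-0.95,0,0,0],[70,-1.1,0,0,0],[70,-1.2,0,0,0],[70,-1.3,0,0,0],[70,-1.4,0,0,0],[70,-1.5,0,0,0],[70,-1.5,0,0,0]]
  ]
}}

```text
t: 8.25
tcp_pos: [0.4618, 0.2029, 0.0047]
tool_rot: [0.03, 1.0, -0.0, -0.001]
force: [-3.2, -0.1, 1.7]
finger_gap: 0.822
gripper_force: 1.7
```

```bash
python3 - <<'E'
from h import *
s=manip.sense();print(s['t'],s['tcp_pos'],s['force'],s['finger_gap'],toD(s['tcp_pos']))
im=manip.snapshot('top')[:,:,::-1]; print(board(im))
cv2.imwrite('pics/c5.png',cv2.resize(im[180:340,155:405],None,fx=3.1,fy=3.1,interpolation=cv2.INTER_CUBIC))
E
```

```text
8.25 [0.46183647 0.20287614 0.00469389] [-3.17755529 -0.08100256  1.66672901] 0.8215665410518612 [-0.14570398 -0.0708735 ]
(array([-0.1435, -0.0029]), [[-0.2224, -0.0634], [-0.2232, 0.0579], [-0.0643, 0.0578], [-0.0641, -0.0638]], np.float64(-0.05))
```

View pics/c5.png

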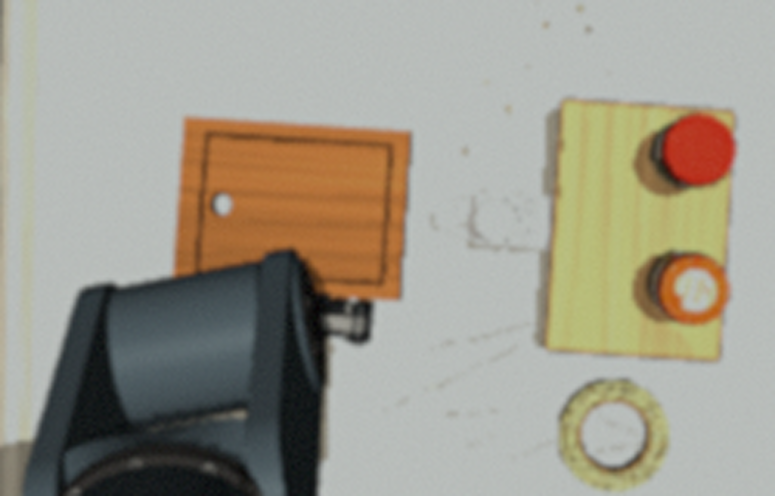

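The board is square (0°) and about on axis, with the hole at c5 (222,204). Next I'll go behind it for the main push.

```bash
python3 - <<'E'
from h import *
print('hole',toD(ray('top',155+222/3.1,180+204/3.1,.022)))
for p in([*D(-.27,-.002),.083],[*D(-.27,-.002),.004]): print(p,*shift(p,-3.5))
E
```

```text
hole [-0.19171169 -0.00196705]
[np.float64(0.5381695929519836), np.float64(0.3227357028983168), 0.083] [-2.296  4.14  -2.615] 11.256
[np.float64(0.5381695929519836), np.float64(0.3227357028983168), 0.004] [-2.299  4.141  0.018] 11.256
```

Request:
{"fn": "drive_tool", "kwargs": {
  "motion": [
    [[70,0.3,0,0,0],[70,0.6,0,-0.7,0],[70,0.6,0,-2,0.5],[70,0.4,0.5,-2.6,1.5],[70,0,1.2,-2.6,2.5],[70,-0.5,2,-2.6,3.5],[70,-1,2.8,-2.6,4.5],[70,-1.5,3.6,-2.6,5.5],[70,-2,4.1,-2.6,6.5],[70,-2.3,4.1,-2.6,7.5]]
  ]
}}

```text
t: 9.3
tcp_pos: [0.5411, 0.3244, 0.0831]
tool_rot: [0.527, 0.85, 0.002, 0.002]
force: [-1.0, -0.1, 0.5]
finger_gap: 0.815
gripper_force: 0.0
```

Request:
{"fn": "drive_tool", "kwargs": {
  "motion": [
    [[70,0,0,0,1],[70,0,0,0,2],[70,0,0,0,3],[70,0,0,0.4,3.75],[70,0,0,1,3.75],[70,0,0,1.8,3.75],[70,0,0,2.4,3.75],[70,0,0,2.6,3.75],[70,0,0,2.6,3.75],[70,0,0,2.6,3.75]]
  ]
}}

```text
t: 10.3
tcp_pos: [0.5394, 0.322, 0.0054]
tool_rot: [0.728, 0.686, 0.001, 0.0]
force: [0.5, 0.9, 0.4]
finger_gap: 0.822
gripper_force: 0.0
```

```bash
python3 - <<'E'
from h import *
s=manip.sense();print(s['t'],s['tcp_pos'],s['force'],s['finger_gap'],toD(s['tcp_pos']))
for p in([*D(-.233,-.002),.004],[*D(-.13,-.001),.004]): print(p,*shift(p,-3.5))
E
```

```text
10.3 [0.53940243 0.32204266 0.00543339] [0.49196506 0.91413192 0.42973286] 0.8223450047239362 [-0.26938351 -0.00072715]
[np.float64(0.5359107969891939), np.float64(0.28580471535670776), 0.004] [-1.213 -0.044  0.047] 0.007
[np.float64(0.5306209322155255), np.float64(0.18293578257972054), 0.004] [-4.646 -0.014  0.044] 0.007
```

Request:
{"fn": "drive_tool", "kwargs": {
  "motion": [
    [[70,-0.5,0,0,0],[70,-0.9,0,0,0],[70,-1.2,0,0,0],[70,-1.35,0,0,0],[70,-1.5,0,0,0],[70,-1.65,0,0,0],[70,-1.8,0,0,0],[70,-1.95,0,0,0],[70,-2.1,0,0,0],[70,-2.2,0,0,0]]
  ]
}}

```text
t: 11.3
tcp_pos: [0.5355, 0.2562, 0.0053]
tool_rot: [0.728, 0.686, 0.001, 0.0]
force: [0.3, 5.3, 2.8]
finger_gap: 0.82
gripper_force: 2.4
```

Request:
{"fn": "drive_tool", "kwargs": {
  "motion": [
    [[70,-0.1,0,0,0],[70,-0.25,0,0,0],[70,-0.4,0,0,0],[70,-0.55,0,0,0],[70,-0.7,0,0,0],[70,-0.85,0,0,0],[70,-1,0,0,0],[70,-1.15,0,0,0],[70,-1.3,0,0,0],[70,-1.4,0,0,0]]
  ]
}}

```text
t: 12.3
tcp_pos: [0.5325, 0.214, 0.0051]
tool_rot: [0.728, 0.686, 0.0, 0.0]
force: [-0.1, 5.2, 5.1]
finger_gap: 0.819
gripper_force: 2.6
```

```bash
python3 - <<'E'
from h import *
s=manip.sense();print(s['t'],s['tcp_pos'],s['force'],s['finger_gap'],toD(s['tcp_pos']))
im=manip.snapshot('top')[:,:,::-1]; print(board(im))
cv2.imwrite('pics/c6.png',cv2.resize(im[180:340,155:405],None,fx=3.1,fy=3.1,interpolation=cv2.INTER_CUBIC))
E
```

```text
12.3 [0.53247685 0.21403078 0.00509306] [-0.08957744  5.20563935  5.12059608] 0.8193111317540138 [-0.1611503  -0.00104585]
(array([-0.0701, -0.001 ]), [[-0.1499, -0.0602], [-0.1507, 0.058], [0.0101, 0.0583], [0.0103, -0.0602]], np.float64(0.1))
```

View pics/c6.png

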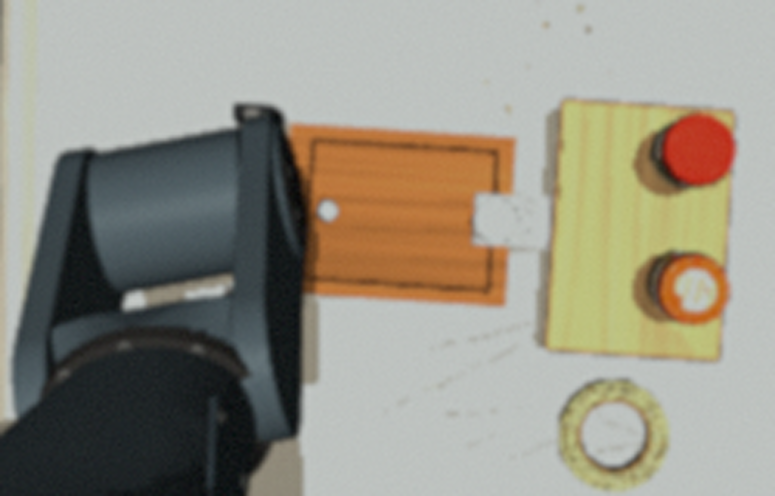

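The board is straddling the strip, with its leading edge under the fork at c6 (510,220), straight and within 1 mm of the axis. Continuing the push.

Request:
{"fn": "drive_tool", "kwargs": {
  "motion": [
    [[70,-0.15,0,0,0],[70,-0.3,0,0,0],[70,-0.45,0,0,0],[70,-0.6,0,0,0],[70,-0.75,0,0,0],[70,-0.9,0,0,0],[70,-1.05,0,0,0],[70,-1.2,0,0,0],[70,-1.35,0,0,0],[70,-1.5,0,0,0]]
  ]
}}

```text
t: 13.35
tcp_pos: [0.5293, 0.1691, 0.0049]
tool_rot: [0.728, 0.686, 0.0, -0.0]
force: [0.5, 5.3, 3.8]
finger_gap: 0.819
gripper_force: 2.6
```

Request:
{"fn": "drive_tool", "kwargs": {
  "motion": [
    [[70,-0.15,0,0,0],[70,-0.3,0,0,0],[70,-0.45,0,0,0],[70,-0.6,0,0,0],[70,-0.7,0,0,0],[70,-0.8,0,0,0],[70,-0.9,0,0,0],[70,-0.95,0,0,0],[70,-1,0,0,0],[70,-1,0,0,0]]
  ]
}}

```text
t: 14.35
tcp_pos: [0.5274, 0.139, 0.0048]
tool_rot: [0.728, 0.686, -0.0, -0.0]
force: [1.1, 3.9, 3.8]
finger_gap: 0.818
gripper_force: 2.0
```

Request:
{"fn": "drive_tool", "kwargs": {
  "motion": [
    [[70,0.2,0,0,0],[70,0.5,0,0,0],[50,0.8,0,-0.1,0],[30,0.8,0,-0.2,0],[0,0.8,0,-0.3,0],[0,0.8,0,-0.3,0],[0,0.8,0,-0.3,0],[0,0.8,0,-0.3,0],[0,0.8,0,-0.3,0],[0,0.8,0,-0.3,0]]
  ]
}}

```text
t: 15.35
tcp_pos: [0.529, 0.1628, 0.0137]
tool_rot: [0.728, 0.685, -0.0, -0.0]
force: [-0.7, 0.2, 0.5]
finger_gap: -0.002
gripper_force: 0.0
```

```bash
python3 - <<'E'
from h import *
s=manip.sense();print(s['t'],s['tcp_pos'],s['force'],s['finger_gap'],toD(s['tcp_pos']))
im=manip.snapshot('top')[:,:,::-1]; print(board(im)[1:])
for p in([*D(-.09,0),.014],[*D(-.041,0),.014]): print(p,*shift(p,-3.5))
E
```

```text
15.35 [0.52904523 0.16284785 0.0137332 ] [-0.72493835  0.22064058  0.477346  ] -0.0017261030768519691 [-0.10985334 -0.00134643]
([[-0.0749, -0.0608], [-0.0754, 0.0585], [0.0422, 0.0587], [0.0422, -0.0608]], np.float64(-89.96))
[np.float64(0.5291771254325531), np.float64(0.142949342103311), 0.014] [-0.662  0.045 -0.008] 0.005
[np.float64(0.5261857469953451), np.float64(0.09404073698063953), 0.014] [-2.296  0.044 -0.008] 0.005
```

Request:
{"fn": "drive_tool", "kwargs": {
  "motion": [
    [[0,-0.2,0.04,0,0],[0,-0.4,0.04,0,0],[0,-0.6,0.04,0,0],[0,-0.75,0.04,0,0],[0,-0.8,0.04,0,0],[0,-0.87,0.04,0,0],[0,-0.94,0.04,0,0],[0,-1,0.04,0,0],[0,-1.07,0.04,0,0],[0,-1.14,0.04,0,0]]
  ]
}}

```text
t: 16.4
tcp_pos: [0.5282, 0.1288, 0.0138]
tool_rot: [0.728, 0.686, 0.0, -0.0]
force: [1.1, 2.2, -1.4]
finger_gap: 0.002
gripper_force: 1.0
```

Request:
{"fn": "drive_tool", "kwargs": {
  "motion": [
    [[0,-0.05,0,0,0],[0,-0.1,0,0,0],[0,-0.15,0,0,0],[0,-0.2,0,0,0],[0,-0.25,0,0,0],[0,-0.3,0,0,0],[0,-0.35,0,0,0],[0,-0.4,0,0,0],[0,-0.45,0,0,0],[0,-0.5,0,0,0]]
  ]
}}

```text
t: 17.4
tcp_pos: [0.5275, 0.1148, 0.0138]
tool_rot: [0.728, 0.685, 0.001, -0.0]
force: [0.5, 8.1, -1.4]
finger_gap: 0.002
gripper_force: 3.4
```

Request:
{"fn": "drive_tool", "kwargs": {
  "motion": [
    [[0,-0.05,0,0,0],[0,-0.1,0,0,0],[0,-0.13,0,0,0],[0,-0.16,0,0,0],[0,-0.19,0,0,0],[0,-0.22,0,0,0],[0,-0.25,0,0,0],[0,-0.28,0,0,0],[0,-0.31,0,0,0],[0,-0.34,0,0,0]]
  ]
}}

```text
t: 18.4
tcp_pos: [0.5268, 0.1047, 0.0138]
tool_rot: [0.728, 0.685, 0.001, -0.0]
force: [-0.3, 6.9, -1.2]
finger_gap: -0.002
gripper_force: 3.4
```

```bash
python3 - <<'E'
from h import *
s=manip.sense();print(s['t'],s['force'],toD(s['tcp_pos']))
im=manip.snapshot('top')[:,:,::-1]; print(board(im)[1:])
E
```

```text
18.4 [-0.27265931  6.87589367 -1.1630609 ] [-5.16353068e-02  1.01678594e-06]
([[-0.0384, 0.0174], [-0.0393, 0.057], [0.0421, 0.0587], [0.0429, 0.019]], np.float64(1.19))
```

Request:
{"fn": "drive_tool", "kwargs": {
  "motion": [
    [[0,-0.02,0,0,0],[0,-0.04,0,0,0],[0,-0.06,0,0,0],[0,-0.08,0,0,0],[0,-0.1,0,0,0],[0,-0.12,0,0,0],[0,-0.14,0,0,0],[0,-0.16,0,0,0],[0,-0.18,0,0,0],[0,-0.2,0,0,0]]
  ]
}}

```text
t: 19.45
tcp_pos: [0.5264, 0.0987, 0.0138]
tool_rot: [0.728, 0.685, 0.001, -0.0]
force: [0.9, 7.1, -0.2]
finger_gap: 0.0
gripper_force: 3.4
```

Request:
{"fn": "drive_tool", "kwargs": {
  "motion": [
    [[0,-0.01,0,0,0],[0,-0.02,0,0,0],[0,-0.03,0,0,0],[0,-0.04,0,0,0],[0,-0.05,0,0,0],[0,-0.06,0,0,0]]
  ]
}}

```text
t: 20.05
tcp_pos: [0.5263, 0.0969, 0.0138]
tool_rot: [0.728, 0.685, 0.001, -0.0]
force: [0.9, 6.7, -0.1]
finger_gap: -0.003
gripper_force: 3.4
```

Request:
{"fn": "drive_tool", "kwargs": {
  "motion": [
    [[0,-0.01,0,0,0],[0,-0.02,0,0,0],[0,-0.03,0,0,0],[0,-0.04,0,0,0],[0,-0.05,0,0,0]]
  ]
}}

```text
t: 20.55
tcp_pos: [0.5262, 0.0954, 0.0138]
tool_rot: [0.728, 0.685, 0.001, -0.0]
force: [1.6, 6.8, -0.9]
finger_gap: -0.003
gripper_force: 3.4
```

Request:
{"fn": "drive_tool", "kwargs": {
  "motion": [
    [[0,-0.01,0,0,0],[0,-0.02,0,0,0],[0,-0.03,0,0,0],[0,-0.03,0,0,0]]
  ]
}}

```text
t: 20.95
tcp_pos: [0.5262, 0.0944, 0.0138]
tool_rot: [0.728, 0.685, 0.001, -0.0]
force: [1.2, 5.9, -1.1]
finger_gap: -0.001
gripper_force: 3.3
```

Request:
{"fn": "drive_tool", "kwargs": {
  "motion": [
    [[0,-0.01,0,0,0],[0,-0.02,0,0,0],[0,-0.03,0,0,0],[0,-0.03,0,0,0]]
  ]
}}

```text
t: 21.35
tcp_pos: [0.5265, 0.0938, 0.0138]
tool_rot: [0.728, 0.685, 0.001, -0.0]
force: [1.7, 8.1, -1.1]
finger_gap: -0.001
gripper_force: 4.0
```

Request:
{"fn": "drive_tool", "kwargs": {
  "motion": [
    [[0,-0.01,0,0,0],[0,-0.02,0,0,0],[0,-0.03,0,0,0],[0,-0.03,0,0,0]]
  ]
}}

```text
t: 21.75
tcp_pos: [0.5265, 0.0937, 0.0139]
tool_rot: [0.729, 0.685, 0.002, -0.0]
force: [2.1, 11.0, -1.0]
finger_gap: 0.001
gripper_force: 5.8
```

Request:
{"fn": "drive_tool", "kwargs": {
  "motion": [
    [[0,-0.02,0,0,0],[0,-0.04,0,0,0],[0,-0.05,0,0,0],[0,-0.05,0,0,0]]
  ]
}}

```text
t: 22.15
tcp_pos: [0.5265, 0.0936, 0.0139]
tool_rot: [0.729, 0.684, 0.002, -0.001]
force: [1.9, 17.9, -1.0]
finger_gap: -0.0
gripper_force: 8.8
```

```bash
python3 - <<'E'
from h import *
s=manip.sense();print(s['t'],s['force'],s['tcp_pos'],toD(s['tcp_pos']))
for p in([*D(-.075,0),.014],[*D(-.075,0),.105],[*D(0,0),.105],[*D(0,0),.08],[*D(0,0),.052]): print(*shift(p,-3.5))
E
```

```text
22.15 [ 1.94955137 17.87063882 -0.97826713] [0.52651671 0.09357495 0.0139276 ] [-0.04055528  0.00035878]
[ 1.148 -0.014  0.003] -0.013
[ 1.162 -0.008 -3.03 ] -0.013
[-1.338 -0.004 -3.042] -0.013
[-1.342 -0.005 -2.209] -0.013
[-1.346 -0.007 -1.275] -0.013
```

The board is at the firm stop: motion has stopped and the force rose to 18 N. Now I'll retreat and hover over the pin.

Request:
{"fn": "drive_tool", "kwargs": {
  "motion": [
    [[0,0.3,0,0,0],[0,0.8,0,0,0],[0,1.3,0,-0.2,0],[0,1.4,0,-1,0],[0,1.4,0,-2,0],[0,1.4,0,-3,0],[0,1.1,0,-3.2,0],[0,0.3,0,-3.2,0],[0,-0.6,0,-3.2,0],[0,-1.2,0,-3.2,0]]
  ]
}}

```text
t: 23.15
tcp_pos: [0.5231, 0.053, 0.1096]
tool_rot: [0.728, 0.686, -0.001, -0.0]
force: [-0.3, 0.3, 0.1]
finger_gap: -0.0
gripper_force: 0.0
```

Request:
{"fn": "drive_tool", "kwargs": {
  "motion": [
    [[0,0,0,0.2,0],[0,0,0,0.3,0],[0,0,0,0.3,0]]
  ]
}}

```text
t: 23.45
tcp_pos: [0.5229, 0.0549, 0.0999]
tool_rot: [0.728, 0.686, -0.001, -0.001]
force: [0.1, -0.3, 0.5]
finger_gap: 0.0
gripper_force: 0.0
```

```bash
python3 - <<'E'
from h import *
s=manip.sense();print(s['t'],s['force'],s['tcp_pos'],toD(s['tcp_pos']))
for p in([*D(0,0),.08],[*D(0,0),.052]): print(*shift(p,-3.5))
im=manip.snapshot('scene')[:,:,::-1][170:330,230:450]; cv2.imwrite('pics/c7.png',cv2.resize(im,None,fx=3.6,fy=3.6,interpolation=cv2.INTER_CUBIC))
E
```

```text
23.45 [ 0.14880588 -0.25470954  0.52760027] [0.52290207 0.05490278 0.09989022] [-0.00173458 -0.00088824]
[-0.058  0.031  0.663] 0.01
[-0.058  0.033  1.596] 0.01
```

View pics/c7.png

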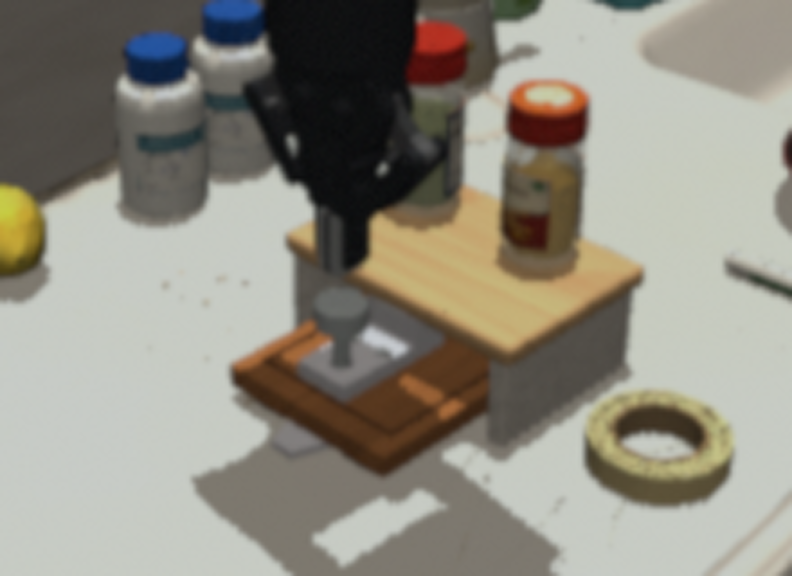

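The fingers at c7 (343,250) are centred over the pin head at (341,300), the board is home under the shelf and the jars haven't moved. Pressing down.

Request:
{"fn": "drive_tool", "kwargs": {
  "motion": [
    [[0,-0.05,0.03,0.2,0],[0,-0.05,0.03,0.4,0],[0,-0.05,0.03,0.6,0],[0,-0.05,0.03,0.7,0],[0,-0.05,0.03,0.8,0],[0,-0.05,0.03,0.9,0],[0,-0.05,0.03,1,0],[0,-0.05,0.03,1.05,0],[0,-0.05,0.03,1.1,0],[0,-0.05,0.03,1.15,0]]
  ]
}}

```text
t: 24.5
tcp_pos: [0.5244, 0.0528, 0.0663]
tool_rot: [0.728, 0.686, -0.0, -0.0]
force: [-0.9, 0.7, 2.5]
finger_gap: 0.001
gripper_force: 1.3
```

Request:
{"fn": "drive_tool", "kwargs": {
  "motion": [
    [[0,0,0,0.05,0],[0,0,0,0.1,0],[0,0,0,0.15,0],[0,0,0,0.2,0],[0,0,0,0.25,0],[0,0,0,0.3,0],[0,0,0,0.35,0],[0,0,0,0.38,0]]
  ]
}}

```text
t: 25.3
tcp_pos: [0.5244, 0.0527, 0.0547]
tool_rot: [0.728, 0.686, -0.0, -0.0]
force: [-1.5, 1.4, 2.2]
finger_gap: 0.001
gripper_force: 1.3
```

Request:
{"fn": "drive_tool", "kwargs": {
  "motion": [
    [[0,0,0,0.03,0],[0,0,0,0.06,0],[0,0,0,0.09,0],[0,0,0,0.12,0],[0,0,0,0.12,0]]
  ]
}}

```text
t: 25.8
tcp_pos: [0.5245, 0.0527, 0.052]
tool_rot: [0.728, 0.686, 0.0, 0.0]
force: [-2.3, 0.8, 8.2]
finger_gap: -0.001
gripper_force: 4.2
```

Request:
{"fn": "drive_tool", "kwargs": {
  "motion": [
    [[0,0,0,0.03,0],[0,0,0,0.06,0],[0,0,0,0.06,0]]
  ]
}}

```text
t: 26.1
tcp_pos: [0.5246, 0.0527, 0.0519]
tool_rot: [0.728, 0.686, 0.0, 0.0]
force: [-5.3, 0.8, 21.5]
finger_gap: -0.005
gripper_force: 10.6
```

The pin is seated: z is 0.052 and the force rose sharply to 21 N. Lifting off, then a last look.

Request:
{"fn": "drive_tool", "kwargs": {
  "motion": [
    [[0,0,0,-0.2,0],[0,0,0,-0.6,0],[0,0,0,-1.5,0],[0,0,0,-2.5,0],[0,0.8,0,-3.5,0],[0,2,0,-4,0],[0,3.2,0,-4,0],[0,4.2,0,-4,0],[0,4.6,0,-4,0],[0,4.6,0,-4,0]]
  ]
}}

```text
t: 27.1
tcp_pos: [0.5331, 0.1916, 0.1696]
tool_rot: [0.727, 0.687, 0.0, 0.0]
force: [-0.3, -0.7, -0.0]
finger_gap: 0.004
gripper_force: 0.0
```

```bash
python3 - <<'E'
from h import *
s=manip.sense();print(s['t'],s['force'],s['tcp_pos'],proj('scene',[[*O,.052],[*O,.055]]))
im=manip.snapshot('scene')[:,:,::-1][170:330,230:450]; cv2.imwrite('pics/c8.png',cv2.resize(im,None,fx=3.6,fy=3.6,interpolation=cv2.INTER_CUBIC))
E
```

```text
27.1 [-0.25283474 -0.71794371 -0.00153991] [0.53307353 0.19159634 0.16963999] [[325.01623195 264.80526792]
 [325.01354538 263.52940347]]
```

View pics/c8.png

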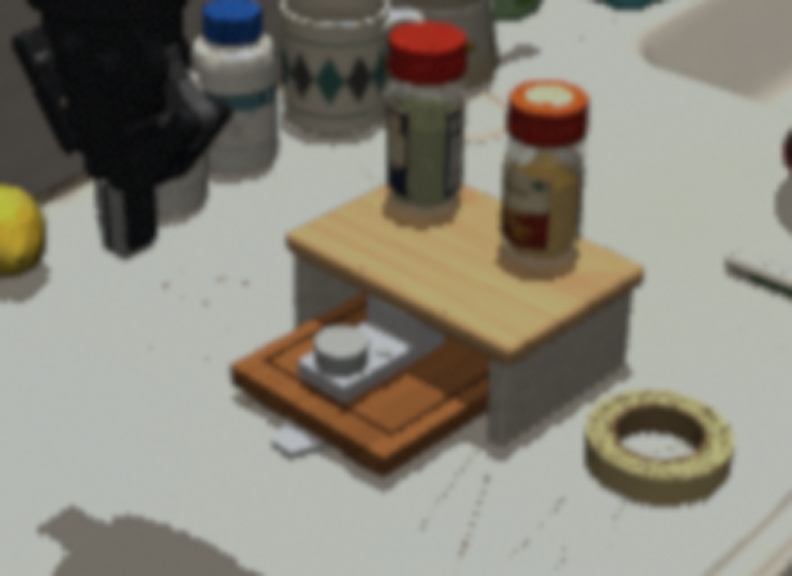

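The pin head sits flush on the fork at c8 (341,345), the board is home, the jars and tape haven't moved, and the arm is clear.

```bash
python3 -c "
from station import manip
print(manip.sign_off())"
```

```text
the job is handed in; nothing more can be done
None
```

The board is home against the firm stop (highest push force read 18 N), the pin is pressed to its seat and locks the board, the jars and other things look unmoved, and the job was handed in at about 27 s.

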